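# Top up the lid magazine of a jar-capping station

### The job

The spring-loaded lid magazine of the jar capper has room for two more lids. Take the two loose white lids one after the other and push each one, top side up, straight down between the guide rods until both sprung catches have clicked back over its rim and hold it, then let go of it before fetching the next. Press only as hard as the springs ask and do not drive the stack hard onto its stop; leave the dark lids and everything else on the bench where they are.

Things in the scene. Friction and masses are not known exactly. Their poses are not given: they have to be found in the camera images.
- stand: Grey base plate of the lid magazine, 190 x 130 x 15 mm, fixed. Origin on the bench, on the magazine's vertical axis; base spans x -65..125, y -65..65 mm; z up. A steel column, 25 mm thick, top at 153 mm, is at x +85 mm; the magazine head is clamped on it by hand at a height that varies. The head's +y and -y sides are open: fingers holding a lid across y can go down with it and open there.
- mouth (a point): Point on the magazine's axis at the catch undersides if the head were at its middle height, 190 mm above the bench; axes as stand. The head, with rods, catches and lid stack, really sits anywhere from 25 mm lower to 25 mm higher (not measured: feel for it). A lid coming down centred first touches the catch bevels with its underside 8 mm above the undersides.
- follower (a joint): How far (m) the sprung stack of lids in the magazine is pressed down. 0 as found: four white lids in it, the top one 1 mm under the catch undersides; 0.015 with one more lid held; 0.031 with two more. Spring 5 N at 0, 11 N at 0.031; solid stop at 0.0345. The catches click over a lid once its top is 1 mm below their undersides. Damped: press at about 20 mm/s.
- lid_a: White jar lid, round, 56 mm across and 16 mm high, about 22 g, with plain upright sides, lying top side up on the bench; origin at the centre of its underside, z up through its top. One of the two to load.
- lid_b: White jar lid, round, 56 mm across and 16 mm high, about 22 g, with plain upright sides, lying top side up on the bench; origin at the centre of its underside, z up through its top. The other one to load.
- dark_a: Black jar lid, round, 56 mm across and 16 mm high, about 22 g, with plain upright sides, lying top side up on the bench; origin at the centre of its underside, z up through its top. For another job: leave alone.
- dark_b: Black jar lid, round, 56 mm across and 16 mm high, about 22 g, with plain upright sides, lying top side up on the bench; origin at the centre of its underside, z up through its top. For another job: leave alone.
- jar: Amber jar with a black lid, 56 mm across, 56 mm high; origin under its centre. Leave alone.
- carton: Pink carton, 56 x 56 x 60 mm high; origin under its centre. Leave alone.
- roll: Upright roll of white paper labels, 84 mm across, 50 mm high; origin under its centre. Leave alone.
- bottle_a: Clear bottle with a black cap, 36 mm across, 110 mm high; origin under its centre. Leave alone.
- bottle_b: Clear bottle with a black cap, 36 mm across, 110 mm high; origin under its centre. Leave alone.
- nose (a point): Tip of the +x brass catch (its mirror twin is at -x), at middle head height (+-25 mm as mouth), 24 mm from the axis, so 4 mm in over a lid's rim. 12 mm wide, slippery, underside flat, bevelled on top from 1 to 13 mm above the underside. Springs outward; wedging a lid in takes 4 to 10 N. Its dark housing, 22 mm wide, is 34 to 54 mm from the axis, top 17 mm above the underside.
- rod_tip (a point): Round tip of one of four upright steel guide rods, 8 mm thick, at x, y = +-23.7 mm from the axis; tips 22 mm above the catch undersides, shown at middle head height (+-25 mm as mouth). The rods leave a 59 mm circle for the 56 mm lids and a 39 mm gap on the +y and -y sides.
Not all that is in view belongs to the job. What is shaped like the lid_a but turquoise is not meant. What is shaped like the lid_b but red is not meant.

How it is judged:
By the outcome, as a careful person would: the job done as asked, in the order asked, and still so for the second after the job is handed in, with the robot touching nothing.
It also fails if it takes over 70 s, if anything falls off the work surface, if the arm or the gripper's body presses on something with over 40 N, if the wrist force passes 120 N, or if a joint passes its speed limit or range.

### The arm

A 6-joint arm with a two-finger parallel gripper is mounted at the origin on the work surface. World frame = base frame: x ahead of the robot, y to its left, z up, the work surface at z = 0. Lengths are in m, angles in rad, forces in N, time in s.
With the tool pointing down it reaches from about 0.25 to 0.8 m from the base axis. Payload 8.5 kg.
Tool frame: the origin (TCP) lies midway between the tips of the shut fingers; the grasp point (between the pads) lies 19 mm behind it; z points along the fingers, y is the line along which they close (so a half turn about z gives the same grasp; the last joint's range is limited). The gripper opens to 85 mm and grips with 20 to 120 N. Pads are 22 mm wide; open, the fingers measure 114 mm over their backs; the gripper's body (76 mm by 85 mm) begins 54 mm behind the grasp point. The pads swing forward as they close: fully open they stand 13 mm farther back than shut.
Start: joints at [1.135, 0.238, -0.013, 1.319, 0, 1.571], TCP at [0.222, 0.476, 0.231] pointing down, gripper open.
Joint ranges: [-2.66, 2.66], [-1.03, 1.9], [-1.14, 1.46], [-1.82, 2.27], [-1.45, 1.34], [-3.14, 3.14]. Speed limits (rad/s): [2.22, 2.22, 2.79, 3.14, 3.14, 3.14].

### API

Orientations are given as a 3x3 rotation matrix whose columns are the frame's x, y, z axes.
In Python, from plant import arm gives the robot as it stands. The module is installed in compiled form; this text tells all that it offers.
- The arm moves only by the shell command python3 -m inch 'ROWS'. ROWS is JSON, a list of rows, each a list of 3 entries, a list of its own where there are three numbers: the gripper's target within -1 to 1 (shut at 1, half-way at 0, fully open at -1), then the shift along the tool's x, y, z as a fraction of full scale, then the turn about the tool's z as a fraction of full scale. A call has exactly 5 rows; each row shifts and turns the commanded pose from where the row before left it, along the tool's axes as they then stand; what a row does not reach is not made up. Full scale, the value 1, is 0.03 m for a shift and 0.1 rad for a turn. A row lasts 1/10 s, in which the tool goes at most 50 mm and 8.59 degrees, less where a joint would pass 70% of its speed; a pose out of reach is approached as far as the arm can. A call with a number of a shift or a turn outside -1 to 1 is refused whole. A call with a gripper value outside its range is refused whole. The fingers move at their own pace and stop on an object; the grip force is fixed at half the most. Time passes only in rows, so rows that do not move let the fingers close, or fill a call up. It gives the time, the measured TCP pose, the force, the opening and the grip force at its end, in the units of the state.
- arm.observe(): the state, without advancing time (a new reading comes with each control period).
- arm.camera(name): name is "side" or "top"; returns the picture (400x640x3 uint8, red, green, blue); there is no depth.
- arm.calibration(name): a dict with "K" (3x3 intrinsics, pixels), "rvec" (rotation vector, rad) and "tvec" (3), from world to camera coordinates, as OpenCV has them. Camera axes: x right, y down, z forward; pixel columns grow to the right and rows downward; lengths in m; the calibration is good to about 2 mm. A picture is of the moment at which its call begins. calibration takes no time and is no camera call.
- arm.finish_job(): hands the job in; it is judged then, once.
Trained networks look in the newest picture that a camera, given by its name, has taken for a name from the list of things; names that differ only in an ending like _2 or _b are one class to them, and where a whole thing is asked for, a point or a joint stands for the part that bears it (a point fixed in the world has none). Each returns a list of dicts, best first, with "confidence" (0 to 1); they miss things now and then, are a little off and sometimes report something else, mostly with a low value. They report only what shows in the picture. A call takes as long as a camera call. They do not tell look-alikes from the thing itself.
- arm.look_for(camera, label): "rect" ([centre column, centre row, width, height] in pixels, round what is visible of it).
- arm.spot_point(camera, label): "pixel" ([column, row] in pixels: a listed point, or the origin of a listed thing).
The state is a dict: "t": time; "joint_pos": joint angles; "qd": joint speeds; "joint_torque": joint torques, N m; "eef_pos": TCP position; "tool_rot": TCP orientation; "ft_force": force on the tool from outside, world axes, zero at the start; "wrist_torque": the same for the moment, N m; "gripper_width": finger opening in m; "grip_force": force on a finger pad.
Only numpy, scipy, OpenCV 4.12 (cv2) and the standard library are available. Lean on these libraries where they do the work, as an engineer would, in place of code of your own. Each camera call takes 0.05 s, during which the arm holds its last target. There are 200 camera calls.

## Working session

There is one attempt and no reset: what is moved stays moved. The work goes in short steps, Python scripts to look and compute and a shell command to move; the robot and the scene stay as the last step left them, time stands still between calls to the robot, and variables do not carry over. Pictures are saved under pics/ and viewed, at most 10 in all, crops included, and the job is handed in when it is done.

```bash
mkdir -p pics
cat > h.py <<'E'
import numpy as np, cv2
from plant import arm
def cal(n):
    c=arm.calibration(n); return np.array(c["K"],float),np.array(c["rvec"],float).ravel(),np.array(c["tvec"],float).ravel()
def ray(n,px):
    K,r,t=cal(n); R=cv2.Rodrigues(r)[0]
    d=R.T@np.linalg.inv(K)@np.array([px[0],px[1],1.]); return -R.T@t,d/np.linalg.norm(d)
def atz(n,px,z):
    o,d=ray(n,px); return o+d*(z-o[2])/d[2]
def tri(p,q,a="side",b="top"):
    o1,d1=ray(a,p);o2,d2=ray(b,q)
    A=np.stack([d1,-d2],1);s=np.linalg.lstsq(A,o2-o1,rcond=None)[0]
    x,y=o1+s[0]*d1,o2+s[1]*d2; return (x+y)/2,np.linalg.norm(x-y)
def proj(n,P):
    K,r,t=cal(n); return cv2.projectPoints(np.array(P,float).reshape(-1,3),r,t,K,None)[0].reshape(-1,2)
E
python3 - <<'E'
from h import *
np.set_printoptions(precision=3,suppress=True)
for n in("side","top"):
    im=arm.camera(n); cv2.imwrite(f"pics/{n}0.png",im[:,:,::-1])
    print(n,ray(n,(320,200)))
    for l in("lid_a","mouth","nose","rod_tip","stand"):
        for d in arm.spot_point(n,l): 
            p=d["pixel"]; c=im[int(np.clip(p[1],0,399)),int(np.clip(p[0],0,639))]
            print(l,np.round(p,1),round(d["confidence"],2),c,atz(n,p,0 if l in("lid_a","stand") else .19))
s=arm.observe();print(s["t"],s["eef_pos"],s["tool_rot"],s["ft_force"])
E
```

```text
side (array([ 0.459, -0.558,  0.731]), array([ 0.123,  0.727, -0.675]))
lid_a [237.  230.9] 0.64 [126  25  26] [0.373 0.153 0.   ]
lid_a [322.4 210.9] 0.63 [146 148 144] [0.592 0.187 0.   ]
lid_a [310.1 179.6] 0.54 [146 148 144] [0.58  0.318 0.   ]
lid_a [283.5 165.9] 0.52 [19 58 57] [0.512 0.393 0.   ]
mouth [307.6 308.3] 0.72 [144 146 143] [ 0.498 -0.213  0.19 ]
nose [324.4 312.4] 0.56 [130 129 125] [ 0.522 -0.225  0.19 ]
rod_tip [327.2 290.8] 0.63 [90 87 86] [ 0.533 -0.187  0.19 ]
rod_tip [313.9 364.3] 0.32 [116 114 116] [ 0.494 -0.301  0.19 ]
stand [311.2 365.2] 0.6 [132 130 130] [ 0.501 -0.212  0.   ]
top (array([0.389, 0.105, 0.981]), array([ 0.237, -0.018, -0.971]))
lid_a [282.1 214.6] 0.94 [185 184 193] [0.594 0.189 0.   ]
lid_a [297.6 301.3] 0.85 [188  25  15] [0.369 0.156 0.   ]
lid_a [231.3 225.4] 0.8 [186 185 191] [0.571 0.323 0.   ]
lid_a [198.7 246.5] 0.6 [  0 138 130] [0.519 0.408 0.   ]
mouth [469.3 231.9] 0.89 [184 184 189] [ 0.497 -0.221  0.19 ]
mouth [279.1 260.9] 0.44 [33 31 31] [0.456 0.182 0.19 ]
nose [471.9 219.7] 0.62 [126 114 101] [ 0.523 -0.23   0.19 ]
rod_tip [463.  214.7] 0.88 [106 103  99] [ 0.535 -0.212  0.19 ]
stand [438.7 240.8] 0.8 [97 95 93] [ 0.504 -0.216 -0.   ]
stand [329.8 211.9] 0.34 [35 33 32] [0.595 0.062 0.   ]
0.6 [0.222 0.476 0.231] [[-0.907  0.422 -0.   ]
 [ 0.422  0.907 -0.   ]
 [ 0.    -0.    -1.   ]] [-0.966  0.492 -0.136]
```

View pics/side0.png

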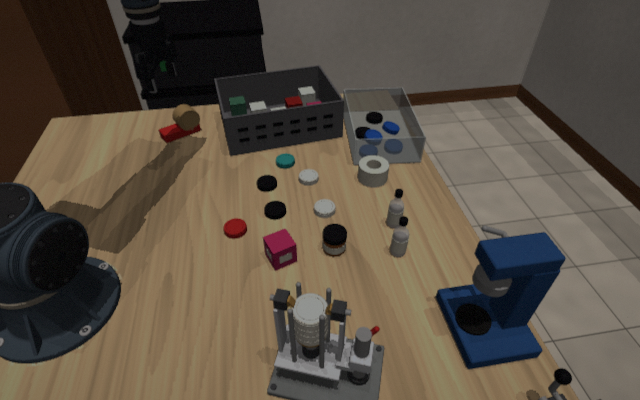

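View pics/top0.png

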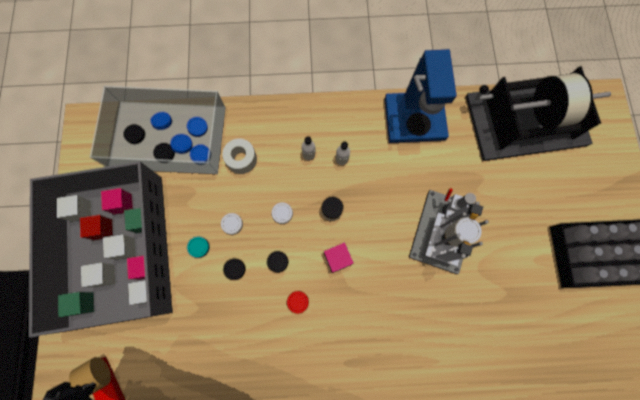

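The side view shows the white lids at (324,208) and (308,177), and the magazine near (310,340). The top view shows the lids at (282,213) and (231,223), and the magazine stack at (468,232). Next I'll zoom in on the magazine and segment the lids.

Run:
```python
from h import *
np.set_printoptions(precision=4,suppress=True)
a=cv2.imread("pics/side0.png");b=cv2.imread("pics/top0.png")
A=cv2.resize(a[275:400,260:395],None,fx=4,fy=4,interpolation=cv2.INTER_CUBIC)
cv2.imwrite("pics/magS.png",A)
B=cv2.resize(b[180:280,400:500],None,fx=5,fy=5,interpolation=cv2.INTER_CUBIC)
cv2.imwrite("pics/magT.png",B)
# lids: silhouette fit
def blob(im,c):
    x,y=c; w=im[y-16:y+16,x-18:x+18].astype(int); m=((w.max(2)-w.min(2)<30)&(w.min(2)>75)).astype(np.uint8)
    n,l,s,ce=cv2.connectedComponentsWithStats(m); i=l[16,18]
    return ce[i]+[x-18,y-16],s[i]
for cs,ct in(((324,208),(282,213)),((308,177),(231,223))):
    ps,ss=blob(a,cs);pt,st=blob(b,ct)
    print(ps,ss,pt,st,tri(ps,pt),atz("side",ps,.008),atz("top",pt,.012))
```

```text
[324.3051 206.5993] [  8   7  22  17 272] [281.6334 212.6686] [  8   6  21  21 341] (array([0.5967, 0.189 , 0.0122]), np.float64(0.0009460130708846225)) [0.598  0.1936 0.008 ] [0.5963 0.189  0.012 ]
[308.1991 175.1896] [  9   8  20  14 211] [231.1514 223.3971] [  8   6  21  22 350] (array([0.5743, 0.3208, 0.0139]), np.float64(0.0011842802229756137)) [0.5759 0.3282 0.008 ] [0.5741 0.3212 0.012 ]
```

View pics/magS.png

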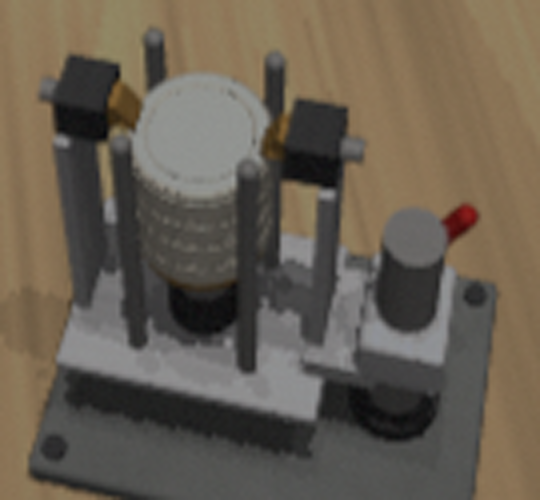

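View pics/magT.png

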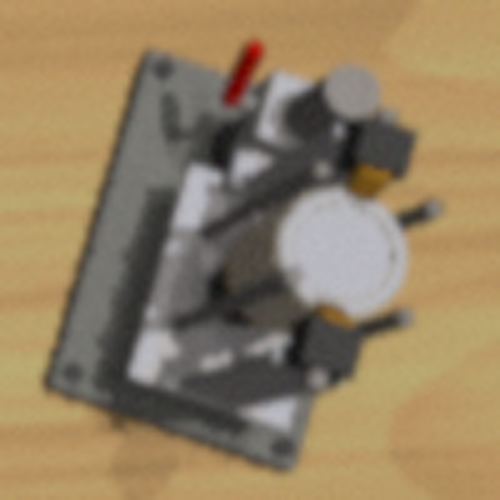

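The crops show the four rod tips in both views, the catches along the stand's x axis, and the column at upper right. I'll fit the stand's x, y, yaw and head height to these points.

Run:
```python
from h import *
from scipy.optimize import least_squares
np.set_printoptions(precision=4,suppress=True)
S=lambda x,y:(260+x/4,275+y/4); T=lambda x,y:(400+x/5,180+y/5)
r=.0237
obs=[("side",S(154,36),(-r,r,1)),("side",S(275,60),(r,r,1)),("side",S(121,143),(-r,-r,1)),("side",S(248,166),(r,-r,1)),
("top",T(328,168),(r,r,1)),("top",T(434,208),(r,-r,1)),("top",T(404,317),(-r,-r,1)),("top",T(295,280),(-r,r,1)),
("top",T(146,52),(.125,.065,0)),("top",T(48,384),(-.065,.065,0)),("top",T(293,468),(-.065,-.065,0)),
("side",S(32,465),(-.065,-.065,0)),("side",S(494,287),(.125,.065,0))]
def W(p,m):
    c,s=np.cos(p[2]),np.sin(p[2]); return [p[0]+c*m[0]-s*m[1],p[1]+s*m[0]+c*m[1],.212+p[3] if m[2] else .015]
def f(p,o=obs): return np.concatenate([proj(n,W(p,m))[0]-q for n,q,m in o])
for o in(obs,obs[:8],obs[8:]):
    s=least_squares(f,[.5,-.215,-.26,0],args=(o,),loss="soft_l1"); print(s.x,s.x[2]*57.3); print(f(s.x,o).reshape(-1,2).round(1).tolist())
```

```text
[ 0.5012 -0.2173 -0.3918  0.0055] -22.45188008462049
[[-0.3, -0.0], [-0.1, -0.3], [-0.6, -0.2], [-0.3, 0.6], [-1.3, -0.1], [0.1, -0.4], [0.4, -0.5], [-0.6, -0.9], [0.7, -1.8], [-0.1, -0.2], [0.7, 0.6], [-2.1, 0.7], [1.3, -1.1]]
[ 0.5012 -0.2177 -0.3933  0.0057] -22.534160913839393
[[-0.3, 0.0], [-0.1, -0.2], [-0.6, -0.1], [-0.3, 0.7], [-1.0, -0.1], [0.3, -0.4], [0.6, -0.5], [-0.4, -1.0]]
[ 0.501  -0.2166 -0.3906  0.    ] -22.379593203989874
[[0.4, -1.7], [-0.4, -0.1], [0.4, 0.6], [-2.2, 0.3], [1.1, -1.6]]
```

```bash
cat >> h.py <<'E'
MOUTH=np.array([.5012,-.2175]); YAW=-.392
def go(P,yaw=None):
    s=arm.observe(); R=np.array(s["tool_rot"]); p=np.array(s["eef_pos"])
    ya=np.arctan2(R[1,1],R[0,1])
    tgt=YAW+np.pi/2
    turn=-(tgt-ya); a=ya-np.pi/2
    print("t",round(s["t"],2),"pos",p.round(4),"F",np.round(s["ft_force"],1),"w",round(s["gripper_width"],4),"grip",round(s["grip_force"],1),"turn",round(turn/.1,3),"units tool xyz",(R.T@(np.array(P)-p)/.03).round(3),"q",np.round(s["joint_pos"],2))
E
python3 -m inch '[[-1,[0,0,0],-0.44],[-1,[0,0,0],0],[-1,[0,0,0],0],[-1,[0,0,0],0],[-1,[0,0,0],0]]'
python3 -c "
from h import *
go([.5967,.189,.08])"
```

```text
t: 1.1
eef_pos: [0.2216, 0.4759, 0.2313]
tool_rot: [[-0.924, 0.382, 0.0], [0.382, 0.924, 0.0], [-0.0, 0.0, -1.0]]
ft_force: [-0.4, 0.3, 0.1]
gripper_width: 0.085
grip_force: 0.0
t 1.1 pos [0.2216 0.4759 0.2313] F [-0.4  0.3  0.1] w 0.085 grip 0.0 turn -0.003 units tool xyz [-15.209  -4.057   5.044] q [ 1.13  0.24 -0.01  1.32 -0.    1.53]
```

```bash
python3 -m inch '[[-1,[-0.5,-0.13,0.1],0],[-1,[-0.9,-0.24,0.2],0],[-1,[-0.95,-0.25,0.2],0],[-1,[-0.95,-0.25,0.25],0],[-1,[-0.95,-0.25,0.25],0]]' >/dev/null
python3 -m inch '[[-1,[-0.95,-0.25,0.3],0],[-1,[-0.95,-0.25,0.3],0],[-1,[-0.95,-0.25,0.3],0],[-1,[-0.95,-0.25,0.3],0],[-1,[-0.95,-0.25,0.3],0]]' 
python3 -m inch '[[-1,[-0.95,-0.25,0.4],0],[-1,[-0.95,-0.25,0.4],0],[-1,[-0.95,-0.25,0.4],0],[-1,[-0.95,-0.25,0.4],0],[-1,[-0.95,-0.25,0.4],0]]'
python3 -m inch '[[-1,[-0.95,-0.25,0.3],0],[-1,[-0.35,-0.1,0.2],0],[-1,[0,0,0.1],0],[-1,[0,0,0],0],[-1,[0,0,0],0]]' >/dev/null
python3 -c "
from h import *
go([.5967,.189,.002])"
```

```text
t: 2.1
eef_pos: [0.4452, 0.3054, 0.1558]
tool_rot: [[-0.924, 0.382, 0.0], [0.382, 0.924, -0.0], [-0.0, -0.0, -1.0]]
ft_force: [0.3, 0.0, -0.2]
gripper_width: 0.0853
grip_force: 0.0
t: 2.6
eef_pos: [0.5624, 0.2162, 0.0956]
tool_rot: [[-0.924, 0.382, -0.0], [0.382, 0.924, -0.0], [-0.0, -0.0, -1.0]]
ft_force: [0.5, 0.1, -0.4]
gripper_width: 0.0851
grip_force: 0.0
t 3.1 pos [0.5926 0.194  0.0787] F [-0.8  0.2 -0.4] w 0.0853 grip 0.0 turn 0.01 units tool xyz [-0.19  -0.102  2.555] q [ 0.32  0.49 -0.04  1.05  0.    0.71]
```

```bash
python3 -m inch '[[-1,[-0.19,-0.1,0.5],0],[-1,[0,0,0.7],0],[-1,[0,0,0.7],0],[-1,[0,0,0.45],0],[-1,[0,0,0.2],0]]' >/dev/null
python3 -c "
from h import *
im=arm.camera('side');cv2.imwrite('pics/g1.png',cv2.resize(im[130:270,240:420,::-1],None,fx=4,fy=4,interpolation=cv2.INTER_CUBIC))
go([.5967,.189,.002])"
```

```text
t 3.65 pos [0.5966 0.1888 0.0007] F [0.1 0.  0. ] w 0.0855 grip 0.0 turn 0.011 units tool xyz [-0.002  0.008 -0.044] q [ 0.31  0.56 -0.13  0.88 -0.    0.7 ]
```

View pics/g1.png

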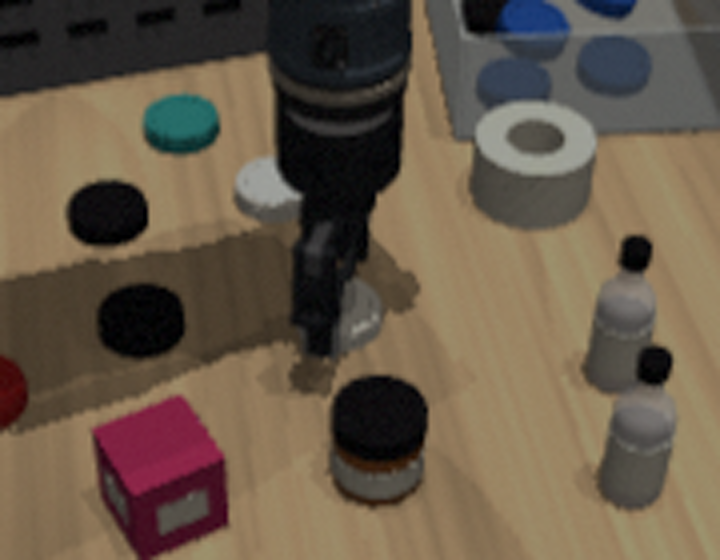

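The near finger is beside the lid at (320,290) with clear space around it. Closing now.

```bash
python3 -m inch '[[1,[0,0,0],0],[1,[0,0,0],0],[1,[0,0,0],0],[1,[0,0,0],0],[1,[0,0,0],0]]'
python3 -m inch '[[1,[0,0,-0.2],0],[1,[0,0,-0.5],0],[1,[0,0,-0.9],0],[1,[0,0,-0.9],0],[1,[0,0,-0.9],0]]'
```

```text
t: 4.15
eef_pos: [0.5982, 0.1888, 0.0035]
tool_rot: [[-0.924, 0.382, 0.002], [0.382, 0.924, 0.001], [-0.002, 0.002, -1.0]]
ft_force: [-1.9, 0.7, 5.7]
gripper_width: 0.0536
grip_force: 62.0
t: 4.65
eef_pos: [0.5976, 0.1884, 0.1056]
tool_rot: [[-0.924, 0.382, 0.001], [0.382, 0.924, 0.0], [-0.001, 0.0, -1.0]]
ft_force: [0.6, -0.1, 0.6]
gripper_width: 0.0532
grip_force: 62.9
```

```bash
python3 -c "
from h import *
for n,c in(('side',(130,270,240,420)),('top',(130,300,200,380))):
    im=arm.camera(n);a,b,e,f=c;cv2.imwrite('pics/h1%s.png'%n,cv2.resize(im[a:b,e:f,::-1],None,fx=3,fy=3,interpolation=cv2.INTER_CUBIC))
a=cv2.imread('pics/h1side.png');b=cv2.imread('pics/h1top.png')[:420];b=cv2.resize(b,(int(b.shape[1]*420/b.shape[0]),420))
h=np.hstack([a,b]);cv2.imwrite('pics/h1.png',cv2.resize(h,(800,int(h.shape[0]*800/h.shape[1]))))
go([.5012,-.2175,.27])"
```

```text
t 4.75 pos [0.5999 0.1891 0.1086] F [-0.2  0.6  0.2] w 0.0534 grip 62.9 turn 0.001 units tool xyz [ -2.166 -13.759  -5.429] q [ 0.31  0.47  0.01  1.11 -0.    0.7 ]
```

View pics/h1.png

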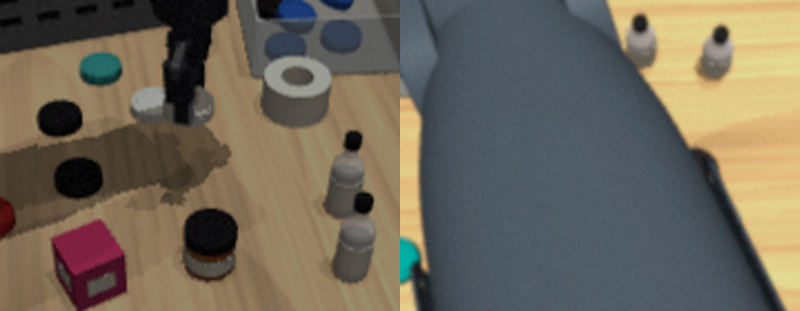

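The side view shows the lid held behind the finger; the arm blocks the top view. Moving on to the magazine.

```bash
python3 -m inch '[[1,[-0.1,-0.5,-0.5],0],[1,[-0.15,-0.8,-0.5],0],[1,[-0.15,-0.85,-0.5],0],[1,[-0.15,-0.85,-0.5],0],[1,[-0.15,-0.85,-0.5],0]]' >/dev/null
python3 -m inch '[[1,[-0.15,-0.85,-0.5],0],[1,[-0.15,-0.85,-0.5],0],[1,[-0.15,-0.85,-0.5],0],[1,[-0.15,-0.85,-0.5],0],[1,[-0.15,-0.85,-0.5],0]]' 
python3 -m inch '[[1,[-0.15,-0.85,-0.4],0],[1,[-0.15,-0.85,-0.3],0],[1,[-0.15,-0.85,0],0],[1,[-0.15,-0.85,0],0],[1,[-0.1,-0.8,0],0]]' >/dev/null
python3 -m inch '[[1,[-0.1,-0.7,0],0],[1,[-0.05,-0.5,0],0],[1,[0,-0.1,0],0],[1,[0,0,0],0],[1,[0,0,0],0]]' >/dev/null
python3 -c "
from h import *
go([.5012,-.2175,.27])
for n in('side','top'):
    im=arm.camera(n);cv2.imwrite('pics/m1%s.png'%n,im[:,:,::-1])
    go([.5012,-.2175,.27])
a=cv2.imread('pics/m1side.png')[210:400,230:400];cv2.imwrite('pics/m1.png',cv2.resize(a,None,fx=3,fy=3,interpolation=cv2.INTER_CUBIC))
"
```

```text
t: 5.75
eef_pos: [0.5437, -0.0544, 0.2545]
tool_rot: [[-0.924, 0.382, -0.001], [0.382, 0.924, -0.0], [0.001, -0.001, -1.0]]
ft_force: [0.8, -1.2, -1.1]
gripper_width: 0.053
grip_force: 62.9
t 6.75 pos [ 0.5055 -0.2144  0.2748] F [-0.1  0.4  0. ] w 0.0535 grip 62.9 turn 0.006 units tool xyz [ 0.093 -0.151  0.161] q [-0.4   0.27  0.14  1.44  0.   -0.01]
t 6.8 pos [ 0.5056 -0.2142  0.2749] F [-0.5  0.7 -0.8] w 0.0538 grip 62.9 turn 0.009 units tool xyz [ 0.095 -0.157  0.162] q [-0.4   0.27  0.14  1.44  0.   -0.01]
t 6.85 pos [ 0.5057 -0.2142  0.2749] F [-0.3  0.3 -1.2] w 0.053 grip 62.9 turn 0.013 units tool xyz [ 0.098 -0.16   0.162] q [-0.4   0.27  0.14  1.44  0.   -0.01]
```

View pics/m1.png

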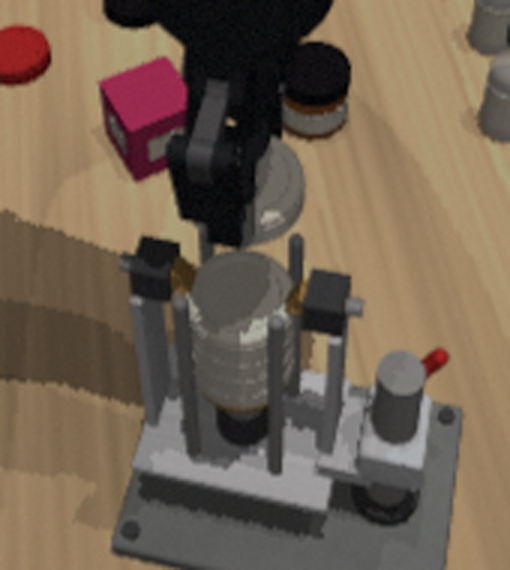

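Run:
```python
from h import *
im=cv2.imread('pics/m1side.png'); k=8; x0,y0=285,235
def crop(im): return cv2.resize(im[y0:y0+70,x0:x0+50],None,fx=k,fy=k,interpolation=cv2.INTER_CUBIC)
A=crop(im);B=A.copy(); A=cv2.convertScaleAbs(A,alpha=1.6,beta=0)
th=np.linspace(0,2*np.pi,80)
for z,c in((.2714,(0,255,0)),(.2874,(0,0,255))):
    P=np.stack([.5056+.028*np.cos(th),-.2142+.028*np.sin(th),0*th+z],1)
    q=((proj('side',P)-[x0,y0]+.5)*k).astype(int); cv2.polylines(B,[q],True,c,1)
cv2.imwrite('pics/m1o.png',np.hstack([A,B]))
```

```text
(no output)
```

View pics/m1o.png

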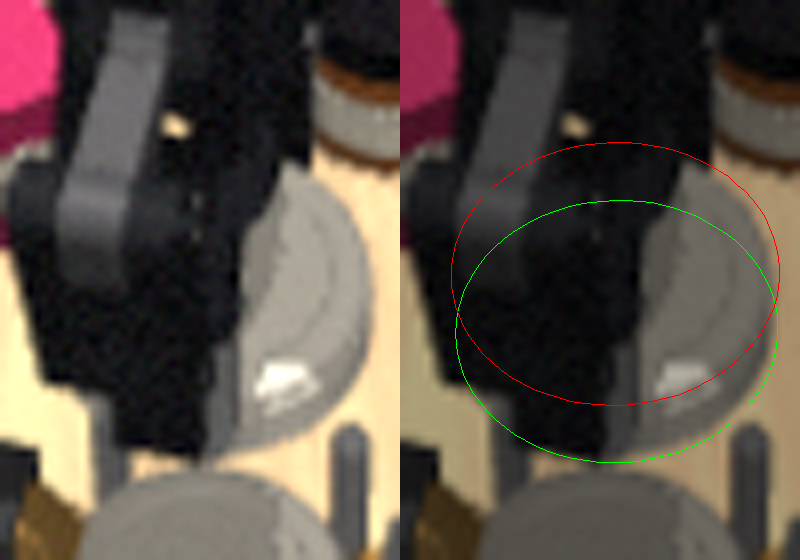

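The held lid is level, with its visible right edge about 1 px left of the prediction. I'll fit that edge at subpixel level, and refine the rod positions from the same kind of data.

```bash
cat > fit.py <<'E'
from h import *
from scipy.optimize import least_squares
from scipy.ndimage import map_coordinates, gaussian_filter
np.set_printoptions(precision=4,suppress=True)
TH=np.linspace(0,2*np.pi,180)
def hull(p):
    P=np.vstack([np.stack([p[0]+.028*np.cos(TH),p[1]+.028*np.sin(TH),0*TH+z],1) for z in(p[2],p[2]+.016)])
    return cv2.convexHull(proj('side',P).astype(np.float32)).reshape(-1,2)
def edges(img,p,amin,amax):
    g=gaussian_filter(img.astype(float)[:,:,2]-0,0.5)+gaussian_filter(img.astype(float)[:,:,2]-img.astype(float)[:,:,0],.5)  # red + (R-B): bench wood stands out
    c=proj('side',[p[0],p[1],p[2]+.008])[0]; out=[]
    for a in np.radians(np.arange(amin,amax,4)):
        d=np.array([np.cos(a),np.sin(a)]); r=np.arange(11,28,.1); q=c+r[:,None]*d
        v=map_coordinates(g,[q[:,1],q[:,0]],order=1); dv=np.gradient(v)
        h=hull(p); 
        # predicted radius
        rp=max(r_ for r_ in r if cv2.pointPolygonTest(h.reshape(-1,1,2),tuple(map(float,c+r_*d)),False)>=0)
        w=np.abs(r-rp)<3; i=np.argmax(np.where(w,dv,-1)); out.append((q[i],np.degrees(a),r[i]-rp,dv[i]))
    return out
def res(pxy,z,E):
    h=hull([*pxy,z]).reshape(-1,1,2); return [cv2.pointPolygonTest(h,(float(e[0][0]),float(e[0][1])),True) for e in E]
def fit(img,p,amin,amax):
    E=edges(img,p,amin,amax)
    E=[e for e in E if e[3]>1.5]
    print([(int(e[1]),round(e[2],2),round(e[3],1)) for e in E])
    s=least_squares(lambda x:res(x,p[2],E),p[:2],loss='soft_l1',f_scale=.2,diff_step=1e-4); return s.x,np.round(s.fun,2)
E
python3 - <<'E'
from fit import *
im=cv2.imread('pics/m1side.png'); p=[.5056,-.2142,.2714]
x,f=fit(im,p,-48,80); print(x,f); d=x-p[:2]
c,s=np.cos(YAW),np.sin(YAW); print("offset in stand axes mm",1e3*np.array([c*d[0]+s*d[1],-s*d[0]+c*d[1]]))
# sanity: same fit on bench lids from first picture
i0=cv2.imread('pics/side0.png')
for q in((.5967,.189,0),(.5743,.3208,0)): print(fit(i0,list(q),-180,180)[0])
E
```

```text
[(-48, np.float64(-0.8), np.float64(5.2)), (-44, np.float64(-1.0), np.float64(5.4)), (-40, np.float64(-1.0), np.float64(5.4)), (-36, np.float64(-1.0), np.float64(5.7)), (-32, np.float64(-0.8), np.float64(6.5)), (-28, np.float64(-1.2), np.float64(5.8)), (-24, np.float64(-1.8), np.float64(6.7)), (-20, np.float64(-1.2), np.float64(6.0)), (-16, np.float64(-1.6), np.float64(6.8)), (-12, np.float64(-1.0), np.float64(6.0)), (-8, np.float64(-0.6), np.float64(5.2)), (-4, np.float64(-0.7), np.float64(5.7)), (0, np.float64(-0.2), np.float64(6.2)), (4, np.float64(0.1), np.float64(5.9)), (8, np.float64(0.1), np.float64(6.1)), (12, np.float64(-0.1), np.float64(5.8)), (16, np.float64(-0.8), np.float64(7.7)), (20, np.float64(-0.4), np.float64(8.9)), (24, np.float64(-0.8), np.float64(7.2)), (28, np.float64(-1.4), np.float64(8.1)), (32, np.float64(-0.8), np.float64(6.8)), (36, np.float64(-1.0), np.float64(6.6)), (40, np.float64(-0.9), np.float64(6.9)), (44, np.float64(-0.9), np.float64(6.3)), (48, np.float64(-0.8), np.float64(6.0)), (52, np.float64(-0.8), np.float64(6.1)), (56, np.float64(-0.3), np.float64(6.0)), (59, np.float64(-0.8), np.float64(5.8)), (64, np.float64(-1.5), np.float64(5.5)), (68, np.float64(-0.6), np.float64(5.7)), (72, np.float64(-1.3), np.float64(5.8)), (76, np.float64(-0.9), np.float64(5.8))]
[ 0.5042 -0.2137] [ 0.37  0.45  0.41  0.26  0.08  0.36  0.91  0.21  0.56 -0.03 -0.46 -0.35
 -0.83 -1.12 -1.11 -0.9  -0.28 -0.59 -0.25  0.35 -0.18  0.05  0.06  0.05
  0.03  0.1  -0.33  0.24  0.92  0.1   0.9   0.5 ]
offset in stand axes mm [-1.5058 -0.0801]Traceback (most recent call last):
  File "<stdin>", line 7, in <module>
  File "fit.py", line 23, in fit
    E=edges(img,p,amin,amax)
  File "fit.py", line 17, in edges
    rp=max(r_ for r_ in r if cv2.pointPolygonTest(h.reshape(-1,1,2),tuple(map(float,c+r_*d)),False)>=0)
ValueError: max() iterable argument is empty
```

```bash
sed -i 's/np.arange(11,28,.1)/np.arange(5,28,.1)/' fit.py
python3 - <<'E'
from fit import *
i0=cv2.imread('pics/side0.png')
for q in((.5967,.189,0),(.5743,.3208,0)): x,f=fit(i0,list(q),-180,180); print(x,f.round(1),f.mean())
# rods: column of rod axis by dark-vs-bright profile a little under each tip
E
```

```text
[(-180, np.float64(0.6), np.float64(3.4)), (-176, np.float64(0.1), np.float64(2.4)), (-172, np.float64(-0.5), np.float64(2.4)), (-168, np.float64(-0.6), np.float64(2.3)), (-164, np.float64(-0.5), np.float64(2.3)), (-160, np.float64(-0.3), np.float64(1.9)), (-156, np.float64(-0.3), np.float64(2.1)), (-152, np.float64(-0.7), np.float64(2.4)), (-148, np.float64(-0.4), np.float64(2.3)), (-144, np.float64(-0.8), np.float64(2.5)), (-140, np.float64(-0.3), np.float64(2.2)), (-136, np.float64(-0.7), np.float64(2.1)), (-132, np.float64(-0.1), np.float64(2.2)), (-128, np.float64(-0.4), np.float64(2.1)), (-124, np.float64(-0.6), np.float64(2.2)), (-119, np.float64(0.0), np.float64(2.1)), (-116, np.float64(-1.0), np.float64(1.9)), (-112, np.float64(-1.2), np.float64(2.2)), (-108, np.float64(-0.5), np.float64(2.0)), (-104, np.float64(-0.4), np.float64(1.7)), (-100, np.float64(0.3), np.float64(1.7)), (-96, np.float64(-0.6), np.float64(1.6)), (-92, np.float64(-0.6), np.float64(1.8)), (-88, np.float64(-0.6), np.float64(1.8)), (-84, np.float64(0.2), np.float64(1.9)), (-80, np.float64(0.3), np.float64
[... 6561 characters left out ...]
at64(7.1)), (160, np.float64(0.2), np.float64(6.6)), (164, np.float64(0.1), np.float64(5.5)), (168, np.float64(0.3), np.float64(5.5)), (172, np.float64(1.0), np.float64(4.8)), (176, np.float64(1.0), np.float64(4.3))]
[0.5742 0.3212] [-0.4 -0.1 -0.   0.2  0.1  0.6  0.4  0.2  0.5  0.2  0.5  1.   0.4  0.4
  0.3 -0.  -0.4 -0.6 -0.5  0.4  0.5  0.5  0.4 -0.3  0.3  0.3  0.1  0.2
  0.9  0.2  0.4  0.3  0.1  0.6  0.1  0.7  0.2  0.4  0.6  0.1  0.  -0.2
 -0.2 -0.5 -0.9 -0.2 -0.1  0.1 -0.2  0.1  0.1  0.3 -0.1  0.2 -0.2  0.6
  0.4  0.4  0.6  0.8  0.8  0.3  0.3  0.5  0.3  0.2 -0.4 -0.4 -0.5  0.5
  0.4  0.3  0.1  0.7  0.6  0.4  0.5 -0.1  0.3  0.1  0.4  0.   0.2 -0.1
 -0.  -0.2 -0.9 -0.9] 0.15988636363636363
```

```bash
python3 -c "
from h import *
go([.5027,-.2181,.226])"
python3 -m inch '[[1,[0.05,-0.08,0.2],0.01],[1,[0.05,-0.08,0.5],0],[1,[0,0,0.4],0],[1,[0,0,0.2],0],[1,[0,0,0.1],0]]' >/dev/null
python3 -m inch '[[1,[0,0,0],0],[1,[0,0,0],0],[1,[0,0,0],0],[1,[0,0,0],0],[1,[0,0,0],0]]' >/dev/null
python3 -c "
from h import *
go([.5027,-.2181,.226])"
```

```text
t 6.85 pos [ 0.5057 -0.2142  0.2749] F [-0.3  0.3 -1.2] w 0.053 grip 62.9 turn 0.013 units tool xyz [ 0.044 -0.159  1.629] q [-0.4   0.27  0.14  1.44  0.   -0.01]
t 7.85 pos [ 0.501  -0.2183  0.233 ] F [ 0.6  0.4 -0.1] w 0.0535 grip 62.9 turn -0.008 units tool xyz [-0.05   0.028  0.235] q [-0.41  0.27  0.04  1.34 -0.   -0.02]
```

```bash
python3 -m inch '[[1,[-0.05,0.03,0.05],-0.01],[1,[0,0,0.1],0],[1,[0,0,0.067],0],[1,[0,0,0],0],[1,[0,0,0],0]]' >/dev/null
python3 -c "
from h import *
go([.5027,-.2181,.226])"
python3 -m inch '[[1,[0,0,0.067],0],[1,[0,0,0.067],0],[1,[0,0,0.067],0],[1,[0,0,0.067],0],[1,[0,0,0],0]]' >/dev/null
python3 -c "
from h import *
go([.5027,-.2181,.207])"
```

```text
t 8.35 pos [ 0.5025 -0.218   0.2262] F [0.1 0.1 0.2] w 0.0532 grip 62.9 turn 0.002 units tool xyz [-0.006 -0.002  0.007] q [-0.41  0.28  0.03  1.32 -0.   -0.02]
t 8.85 pos [ 0.5025 -0.218   0.2179] F [ 0.2  0.5 -0.2] w 0.0532 grip 62.9 turn 0.002 units tool xyz [-0.009 -0.002  0.364] q [-0.41  0.28  0.01  1.3  -0.   -0.02]
```

```bash
for i in 1; do :; done
python3 -m inch '[[1,[0,0,0.067],0],[1,[0,0,0.067],0],[1,[0,0,0],0],[1,[0,0,0],0],[1,[0,0,0],0]]' | grep -E "eef|ft_f"
python3 -m inch '[[1,[0,0,0.067],0],[1,[0,0,0.067],0],[1,[0,0,0],0],[1,[0,0,0],0],[1,[0,0,0],0]]' | grep -E "eef|ft_f"
python3 -m inch '[[1,[0,0,0.067],0],[1,[0,0,0.067],0],[1,[0,0,0],0],[1,[0,0,0],0],[1,[0,0,0],0]]' | grep -E "eef|ft_f"
```

```text
eef_pos: [0.5027, -0.218, 0.2143]
ft_force: [-0.1, -0.2, -0.1]
eef_pos: [0.5025, -0.218, 0.2102]
ft_force: [-0.5, 0.1, 0.1]
eef_pos: [0.5026, -0.218, 0.2061]
ft_force: [-0.1, 0.6, 0.7]
```

```bash
python3 -m inch '[[1,[0,0,0.067],0],[1,[0,0,0.033],0],[1,[0,0,0],0],[1,[0,0,0],0],[1,[0,0,0],0]]' | grep -E "eef|ft_f"
python3 -m inch '[[1,[0,0,0.067],0],[1,[0,0,0.033],0],[1,[0,0,0],0],[1,[0,0,0],0],[1,[0,0,0],0]]' | grep -E "eef|ft_f"
python3 -m inch '[[1,[0,0,0.067],0],[1,[0,0,0.033],0],[1,[0,0,0],0],[1,[0,0,0],0],[1,[0,0,0],0]]' | grep -E "eef|ft_f"
```

```text
eef_pos: [0.5028, -0.2181, 0.2034]
ft_force: [-0.9, 0.3, 3.6]
eef_pos: [0.5025, -0.2179, 0.2]
ft_force: [-0.5, -0.5, -0.0]
eef_pos: [0.5026, -0.218, 0.1974]
ft_force: [-2.2, 1.0, 3.3]
```

```bash
python3 -m inch '[[1,[0,0,0.067],0],[1,[0,0,0],0],[1,[0,0,0],0],[1,[0,0,0],0],[1,[0,0,0],0]]' | grep -E "eef|ft_f"
python3 -m inch '[[1,[0,0,0.067],0],[1,[0,0,0],0],[1,[0,0,0],0],[1,[0,0,0],0],[1,[0,0,0],0]]' | grep -E "eef|ft_f"
python3 -c "
from h import *
im=arm.camera('side');cv2.imwrite('pics/c1.png',cv2.resize(im[240:340,250:380,::-1],None,fx=6,fy=6,interpolation=cv2.INTER_CUBIC))
print(arm.observe()['wrist_torque'])"
```

```text
eef_pos: [0.5026, -0.218, 0.1952]
ft_force: [-1.4, 1.3, 4.0]
eef_pos: [0.5026, -0.218, 0.1932]
ft_force: [-2.4, 0.9, 4.0]
[ 0.18912793  0.36293532 -0.00867503]
```

View pics/c1.png

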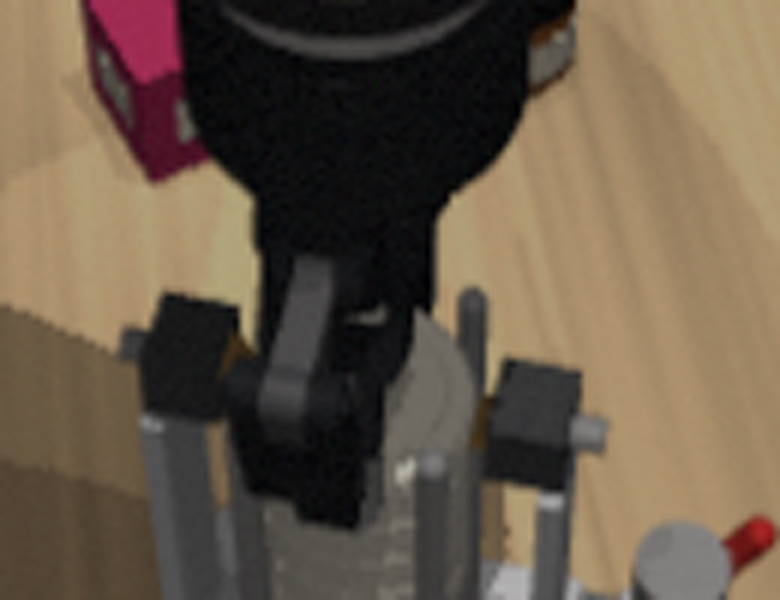

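The lid is between the rods, and both catches, at (235,360) and (480,420), are pushed outward by it. I'll keep pressing at about 20 mm/s.

```bash
python3 -m inch '[[1,[0,0,0.067],0],[1,[0,0,0.067],0],[1,[0,0,0],0],[1,[0,0,0],0],[1,[0,0,0],0]]' | grep -E "eef|ft_f"
python3 -m inch '[[1,[0,0,0.067],0],[1,[0,0,0.067],0],[1,[0,0,0],0],[1,[0,0,0],0],[1,[0,0,0],0]]' | grep -E "eef|ft_f"
python3 -m inch '[[1,[0,0,0.067],0],[1,[0,0,0],0],[1,[0,0,0],0],[1,[0,0,0],0],[1,[0,0,0],0]]' | grep -E "eef|ft_f"
python3 -m inch '[[1,[0,0,0.067],0],[1,[0,0,0],0],[1,[0,0,0],0],[1,[0,0,0],0],[1,[0,0,0],0]]' | grep -E "eef|ft_f"
```

```text
eef_pos: [0.5026, -0.218, 0.1892]
ft_force: [-2.1, 0.7, 4.6]
eef_pos: [0.5026, -0.218, 0.185]
ft_force: [-1.2, 0.9, 1.2]
eef_pos: [0.5027, -0.218, 0.1835]
ft_force: [-1.3, 1.7, 6.6]
eef_pos: [0.5027, -0.218, 0.1816]
ft_force: [-2.3, 0.4, 6.8]
```

```bash
python3 -m inch '[[1,[0,0,0.067],0],[1,[0,0,0],0],[1,[0,0,0],0],[1,[0,0,0],0],[1,[0,0,0],0]]' | grep -E "eef|ft_f"
python3 -m inch '[[1,[0,0,0.067],0],[1,[0,0,0],0],[1,[0,0,0],0],[1,[0,0,0],0],[1,[0,0,0],0]]' | grep -E "eef|ft_f"
python3 -m inch '[[1,[0,0,0.067],0],[1,[0,0,0],0],[1,[0,0,0],0],[1,[0,0,0],0],[1,[0,0,0],0]]' | grep -E "eef|ft_f"
python3 -c "
from h import *
for n in('side','top'):
    im=arm.camera(n);cv2.imwrite('pics/d1%s.png'%n,im[:,:,::-1])
im=cv2.imread('pics/d1side.png')
a=cv2.imread('pics/side0.png'); 
# brass pixels: orange-ness centroid for each catch region now vs at start vs wedged
for nm in('side0','m1side','d1side'):
    g=cv2.imread('pics/%s.png'%nm).astype(int)[285:330,270:355]; m=(g[:,:,2]-g[:,:,0]>28)&(g[:,:,2]<150)
    for lo,hi in((14,32),(50,68)):
        print(nm,lo,int(m[:,lo:hi].sum()))
"
```

```text
eef_pos: [0.5027, -0.218, 0.1796]
ft_force: [-2.7, 0.1, 7.1]
eef_pos: [0.5027, -0.218, 0.1776]
ft_force: [-3.8, 1.2, 7.3]
eef_pos: [0.5027, -0.218, 0.1756]
ft_force: [-2.9, 1.2, 7.5]
side0 14 243
side0 50 329
m1side 14 134
m1side 50 120
d1side 14 116
d1side 50 107
```

```bash
python3 -c "
from h import *
np.set_printoptions(linewidth=200)
c=cv2.resize(cv2.imread('pics/c1.png'),(130,100),interpolation=cv2.INTER_AREA).astype(float)
full=np.zeros((400,640,3));full[240:340,250:380]=c
for nm,g in(('m1',cv2.imread('pics/m1side.png').astype(float)),('c1',full),('d1',cv2.imread('pics/d1side.png').astype(float))):
    for r0,c0 in((300,320),(296,284)):
        w=g[r0:r0+18,c0:c0+18]; print(nm,r0,c0);print((10*w[:,:,2]/(w[:,:,0]+8)).round().astype(int)[::2])
"
```

```text
m1 300 320
[[10 10 10 10 10 12 10  9  9  9  9 14 14 13 10  9 10 10]
 [10 10 10 10 10 10 10  9  9  9 10 14 14 11  9  9  9  9]
 [10 10 10 10 10 10 10 10 10 13 20 21 16 10  9  9  9  9]
 [10 10 10 10 11 10 11 13 20 19 21 20 12  8  9  9  8  9]
 [10 10 10 10 11 11 14 20 20 21 21 17 10  9  9  8  9  8]
 [10 10 10 10 10 12 18 20 21 20 19 12  9  9  9  9  9  9]
 [10 10 10 10 10 13 20 20 22 20 17 10  8  8  8  8  9  9]
 [10 10 10 10 10 11 12 15 17 16 16 10  8  7  7  7  7  8]
 [10 10 10 10 10 10 10 10 10  9  9  8  7  7  8  7  7  8]]
m1 296 284
[[ 7  7  8  8 18 19 18 15 14 14 14 14 13 11  9 10 10 10]
 [ 8  8  8 11 18 21 19 19 19 18 15 14 13 11 10 10 10 10]
 [ 8  8  9 19 19 20 19 19 21 19 18 13 11 10 10 10 10 10]
 [ 8  8 12 18 20 20 18 18 19 18 20 11 10 10 10 10 10 10]
 [ 8  7 10 18 20 19 19 20 19 20 13 11 10 10 10 10 10 10]
 [ 8  7  7 15 16 17 19 19 20 18 11 10 10 10 10 10 10 10]
 [ 8  8  7 14 13 12 12 12 11 10 10 10 10 10 10 10 10 10]
 [11 12 12 12 10 10 10  9 10 11 10 10 10 10 10 10 10 10]
 [12 14 14 12 10 10  9  9  9 11 11 10 10 10 10 10 10 10]]
c1 300 320
[[10 10 10 10 10 10 10 10  9  9  9 13 1
[... 1349 characters left out ...]
 9]
 [10 10 10 10 11 15 19 19 18 19 16 10  9  8  8  9  8  9]
 [10 10 10 10 10 11 12 13 14 14 16  9  7  8  8  8  8  7]
 [10 10 10 10 10 10 10 10 10  9  9  8  8  8  8  7  7  7]]
d1 296 284
[[ 7  7  8  7 17 22 19 16 14 13 11  5  6  6  8  9  9  9]
 [ 8  7  7 12 19 20 21 20 19 12  5  4  7  8  9  9  9  9]
 [ 8  7  9 19 19 19 19 19 18 11  7  6  5  8  9  9  9  9]
 [ 7  7 13 20 18 19 18 19 19 11  6  6  8  9  9  9  9  9]
 [ 7  7 10 19 21 18 20 19 18 10  6  7  8  9  9  9  9  9]
 [ 8  7  7 15 16 16 17 18 18 12  9  7  9  9  9  9  9  9]
 [ 8  8  7 14 13 11  7  7  7  7  8  9  9  9  9  9  9  9]
 [11 12 13 11  9  8  7  8  8  8  8  9  9  9  9  9  9  9]
 [12 14 14 12  9  7  7  8  8  8  9  9  9  9  9  9  9  9]]
```

The brass pixels on both sides match the untouched state again (c1 showed the catches retracted, d1 shows them back), so the first lid is clicked in. I'll ease up until it bears on the catches, which also measures the head height.

```bash
python3 -m inch '[[1,[0,0,-0.067],0],[1,[0,0,-0.067],0],[1,[0,0,0],0],[1,[0,0,0],0],[1,[0,0,0],0]]' | grep -E "eef|ft_f"
python3 -m inch '[[1,[0,0,-0.033],0],[1,[0,0,0],0],[1,[0,0,0],0],[1,[0,0,0],0],[1,[0,0,0],0]]' | grep -E "eef|ft_f"
python3 -m inch '[[1,[0,0,-0.033],0],[1,[0,0,0],0],[1,[0,0,0],0],[1,[0,0,0],0],[1,[0,0,0],0]]' | grep -E "eef|ft_f"
```

```text
eef_pos: [0.5027, -0.218, 0.1796]
ft_force: [-2.5, 0.7, 7.8]
eef_pos: [0.5027, -0.218, 0.1806]
ft_force: [-3.3, 0.5, 8.4]
eef_pos: [0.5027, -0.218, 0.1815]
ft_force: [-3.5, 0.7, 6.6]
```

```bash
python3 -m inch '[[1,[0,0,-0.033],0],[1,[0,0,0],0],[1,[0,0,0],0],[1,[0,0,0],0],[1,[0,0,0],0]]' | grep -E "eef|ft_f"
python3 -m inch '[[1,[0,0,-0.033],0],[1,[0,0,0],0],[1,[0,0,0],0],[1,[0,0,0],0],[1,[0,0,0],0]]' | grep -E "eef|ft_f"
```

```text
eef_pos: [0.5027, -0.218, 0.1825]
ft_force: [-2.0, 0.9, 5.4]
eef_pos: [0.5027, -0.218, 0.1835]
ft_force: [-2.3, 0.4, 6.5]
```

```bash
python3 -m inch '[[1,[0,0,-0.033],0],[1,[0,0,0],0],[1,[0,0,0],0],[1,[0,0,0],0],[1,[0,0,0],0]]' | grep -E "eef|ft_f"
python3 -m inch '[[1,[0,0,-0.033],0],[1,[0,0,0],0],[1,[0,0,0],0],[1,[0,0,0],0],[1,[0,0,0],0]]' | grep -E "eef|ft_f"
```

```text
eef_pos: [0.5027, -0.218, 0.1845]
ft_force: [-1.3, 0.8, 5.7]
eef_pos: [0.5027, -0.218, 0.185]
ft_force: [-0.9, -0.1, 1.0]
```

Contact with the catches is at TCP z ≈ 0.185. Releasing and rising.

```bash
python3 -m inch '[[-1,[0,0,0],0],[-1,[0,0,0],0],[-1,[0,0,0],0],[-1,[0,0,0],0],[-1,[0,0,0],0]]'
python3 -m inch '[[-1,[0,0,-0.2],0],[-1,[0,0,-0.5],0],[-1,[0,0,-0.8],0],[-1,[0,0,-0.8],0],[-1,[0,0.2,-0.6],0]]' | grep -E "eef|ft_f"
python3 -c "
from h import *
go([.5742,.3212,.1])
im=arm.camera('side');cv2.imwrite('pics/e1side.png',im[:,:,::-1])"
```

```text
t: 20.5
eef_pos: [0.5027, -0.218, 0.1851]
tool_rot: [[-0.924, 0.382, 0.0], [0.382, 0.924, -0.0], [-0.0, -0.0, -1.0]]
ft_force: [0.1, -0.8, 0.6]
gripper_width: 0.0852
grip_force: 0.0
eef_pos: [0.505, -0.2129, 0.2741]
ft_force: [-0.0, 1.3, 0.2]
t 21.0 pos [ 0.505  -0.2129  0.2741] F [-0.   1.3  0.2] w 0.0852 grip 0.0 turn -0.004 units tool xyz [ 4.686 17.333  5.789] q [-0.4   0.27  0.14  1.44 -0.   -0.01]
```

```bash
python3 -m inch '[[-1,[0.15,0.5,0],0],[-1,[0.24,0.9,0],0],[-1,[0.25,0.92,0],0],[-1,[0.25,0.92,0],0],[-1,[0.25,0.92,0.2],0]]' >/dev/null
python3 -m inch '[[-1,[0.25,0.92,0.3],0],[-1,[0.25,0.92,0.35],0],[-1,[0.25,0.92,0.35],0],[-1,[0.25,0.92,0.35],0],[-1,[0.25,0.92,0.35],0]]' >/dev/null
python3 -m inch '[[-1,[0.25,0.92,0.4],0],[-1,[0.25,0.92,0.4],0],[-1,[0.25,0.92,0.4],0],[-1,[0.25,0.92,0.4],0],[-1,[0.25,0.92,0.4],0]]' >/dev/null
python3 -m inch '[[-1,[0.25,0.92,0.4],0],[-1,[0.25,0.92,0.4],0],[-1,[0.25,0.92,0.4],0],[-1,[0.15,0.5,0.3],0],[-1,[0,0,0.3],0]]' >/dev/null
python3 -m inch '[[-1,[0,0,0],0],[-1,[0,0,0],0],[-1,[0,0,0],0],[-1,[0,0,0],0],[-1,[0,0,0],0]]' >/dev/null
python3 -c "
from h import *
go([.5742,.3212,.002])
arm.camera('side')
im=arm.camera('side');cv2.imwrite('pics/e2side.png',im[:,:,::-1])
for d in arm.spot_point('side','lid_a'): print(d, atz('side',d['pixel'],0))
g=im[:,:,::-1].astype(float)
np.set_printoptions(linewidth=200)
for r0,c0 in((300,320),(296,284)):
    w=g[r0:r0+18,c0:c0+18]; print((10*w[:,:,2]/(w[:,:,0]+8)).round().astype(int)[::3])
"
```

```text
t 23.55 pos [0.5698 0.2999 0.1016] F [-0.2  0.1  0.3] w 0.0852 grip 0.0 turn -0.006 units tool xyz [0.137 0.711 3.321] q [ 0.48  0.5   0.05  1.12 -0.    0.88]
{'pixel': [237.3, 229.8], 'confidence': 0.96} [ 3.73398255e-01  1.56268066e-01 -1.11022302e-16]
{'pixel': [312.2, 315.1], 'confidence': 0.91} [ 0.51890019 -0.10941905  0.        ]
{'pixel': [285.7, 162.7], 'confidence': 0.78} [0.52013365 0.40745826 0.        ]
{'pixel': [308.2, 181.5], 'confidence': 0.63} [0.57305495 0.31024091 0.        ]
[[10 10 10 10 10 10 10  9  9  9  9 14 14 13 10  9 10 10]
 [10 10 10 10 10 10 10 10  9 10 16 16 15 11  9  9  9  8]
 [10 10 10 10 10 10 10 12 19 20 21 20 13  8  8  9  9  9]
 [ 9 10 10 10 10 11 15 20 21 20 21 14  9  9  9  9  9  9]
 [10 10 10 10 10 12 19 20 20 20 17 10  8  8  8  8  9  8]
 [ 9 10 10 10 10 10 10 10 10 10 11  8  8  7  7  7  8  7]]
[[ 9  9  9  8 19 21 21 18 15 14 14 14 13 10  9 10 10 10]
 [ 9  8  8 19 21 22 21 20 21 21 16 14 11 10 10 10 10 10]
 [ 8  8 11 19 20 20 20 21 21 22 21 10 10 10 10 10 10 10]
 [ 8  8  9 17 19 20 21 19 20 21 11 10 10 10 10  9 10  9]
 [ 7  7  7 13 13 12 12 13 12 10 10 10 10 10 10 10 10  9]
 [13 13 14 12 10 10 10  9 10 10 10 10 10 10 10 10 10 10]]
```

```bash
python3 -m inch '[[-1,[0.14,0.71,0.1],0],[-1,[0,0,0.6],0],[-1,[0,0,0.9],0],[-1,[0,0,0.6],0],[-1,[0,0,0.4],0]]' >/dev/null
python3 -m inch '[[-1,[0,0,0.3],0],[-1,[0,0,0.2],0],[-1,[0,0,0.1],0],[-1,[0,0,0],0],[-1,[0,0,0],0]]' >/dev/null
python3 -c "
from h import *
go([.5742,.3212,.004])"
```

```text
t 24.7 pos [0.574  0.3218 0.0056] F [-0.5  0.3 -0.3] w 0.0853 grip 0.0 turn 0.001 units tool xyz [-0.012 -0.017  0.054] q [ 0.51  0.6  -0.03  0.93 -0.    0.9 ]
```

```bash
python3 -m inch '[[-1,[-0.01,-0.02,0.04],0],[-1,[0,0,0],0],[1,[0,0,0],0],[1,[0,0,0],0],[1,[0,0,0],0]]'
python3 -m inch '[[1,[0,0,0],0],[1,[0,0,0],0],[1,[0,0,0],0],[1,[0,0,0],0],[1,[0,0,0],0]]'
```

```text
t: 25.2
eef_pos: [0.5739, 0.3211, 0.0046]
tool_rot: [[-0.924, 0.382, 0.001], [0.382, 0.924, 0.0], [-0.0, 0.0, -1.0]]
ft_force: [-2.1, -0.6, 6.0]
gripper_width: 0.0531
grip_force: 62.0
t: 25.7
eef_pos: [0.5739, 0.3211, 0.0047]
tool_rot: [[-0.924, 0.382, 0.001], [0.382, 0.924, 0.0], [-0.001, 0.0, -1.0]]
ft_force: [-1.0, -0.5, 7.0]
gripper_width: 0.0534
grip_force: 62.0
```

```bash
python3 -m inch '[[1,[0,0,-0.2],0],[1,[0,0,-0.5],0],[1,[0,-0.2,-0.8],0],[1,[-0.1,-0.5,-0.8],0],[1,[-0.2,-0.8,-0.6],0]]' >/dev/null
python3 -c "
from h import *
go([.5012,-.2175,.278])"
```

```text
t 26.2 pos [0.5652 0.2767 0.0924] F [-0.5 -0.7 -0.6] w 0.053 grip 62.8 turn 0.017 units tool xyz [ -4.3   -16.039  -6.203] q [ 0.46  0.48 -0.    1.08  0.    0.85]
```

```bash
python3 -m inch '[[1,[-0.25,-0.92,-0.5],0],[1,[-0.25,-0.92,-0.5],0],[1,[-0.25,-0.92,-0.5],0],[1,[-0.25,-0.92,-0.5],0],[1,[-0.25,-0.92,-0.5],0]]' >/dev/null
python3 -m inch '[[1,[-0.25,-0.92,-0.5],0],[1,[-0.25,-0.92,-0.5],0],[1,[-0.25,-0.92,-0.5],0],[1,[-0.25,-0.92,-0.5],0],[1,[-0.25,-0.92,-0.5],0]]' >/dev/null
python3 -m inch '[[1,[-0.25,-0.92,-0.5],0],[1,[-0.25,-0.92,-0.3],0],[1,[-0.25,-0.92,-0.1],0],[1,[-0.25,-0.92,0],0],[1,[-0.25,-0.92,0],0]]' | grep eef
python3 -m inch '[[1,[-0.25,-0.8,0],0],[1,[-0.1,-0.4,0],0],[1,[0,0,0],0],[1,[0,0,0],0],[1,[0,0,0],0]]' >/dev/null
python3 -m inch '[[1,[0,0,0],0],[1,[0,0,0],0],[1,[0,0,0],0],[1,[0,0,0],0],[1,[0,0,0],0]]' >/dev/null
python3 -c "
from h import *
go([.5012,-.2175,.278])
im=arm.camera('side');cv2.imwrite('pics/m2side.png',im[:,:,::-1])
go([.5012,-.2175,.278])"
```

```text
eef_pos: [0.5104, -0.1508, 0.2684]
t 28.7 pos [ 0.5067 -0.1868  0.2679] F [-0.1  0.5 -0.6] w 0.0533 grip 62.8 turn 0.003 units tool xyz [-0.22  -1.015 -0.337] q [-0.35  0.26  0.1   1.42 -0.    0.04]
t 28.75 pos [ 0.5067 -0.1869  0.2679] F [-0.7 -0.6 -0.7] w 0.0533 grip 62.8 turn 0.003 units tool xyz [-0.22  -1.015 -0.337] q [-0.35  0.26  0.1   1.42 -0.    0.04]
```

```bash
python3 -m inch '[[1,[-0.1,-0.4,-0.1],0],[1,[-0.1,-0.5,-0.13],0],[1,[0,-0.1,0],0],[1,[0,0,0],0],[1,[0,0,0],0]]' >/dev/null
python3 - <<'E'
from fit import *
go([.5025,-.218,.226])
im=arm.camera('side')[:,:,::-1].copy();cv2.imwrite('pics/m2side.png',im)
c,s=np.cos(YAW),np.sin(YAW)
import io,contextlib
for nm,e in(('m1side',(.5056,-.2142,.2714)),('m2side',None)):
    if e is None: q=arm.observe()['eef_pos']; e=(q[0],q[1],q[2]-.0047)
    with contextlib.redirect_stdout(io.StringIO()): x,f=fit(cv2.imread('pics/%s.png'%nm),list(e),-48,80)
    d=x-np.array(e[:2]); print(nm,1e3*np.array([c*d[0]+s*d[1],-s*d[0]+c*d[1]]),f.mean())
E
```

```text
t 29.25 pos [ 0.5006 -0.2172  0.2747] F [-0.1  0.2 -0.2] w 0.0528 grip 62.8 turn -0.007 units tool xyz [-0.068 -0.001  1.623] q [-0.41  0.26  0.13  1.44  0.   -0.02]
m1side [-1.5063 -0.0813] 0.018124999999999995
m2side [ 0.5499 -0.5866] 0.02517241379310344
```

```bash
python3 -m inch '[[1,[0,0,0.3],0],[1,[0,0,0.6],0],[1,[0,0,0.4],0],[1,[0,0,0.2],0],[1,[0,0,0.05],0]]' >/dev/null
python3 -m inch '[[1,[0,0,0],0],[1,[0,0,0],0],[1,[0,0,0],0],[1,[0,0,0],0],[1,[0,0,0],0]]' >/dev/null
python3 -c "
from h import *
go([.5002,-.217,.2272])"
```

```text
t 30.3 pos [ 0.5009 -0.217   0.2285] F [ 0.4  0.2 -0.2] w 0.0534 grip 62.8 turn 0.001 units tool xyz [ 0.022 -0.01   0.044] q [-0.41  0.27  0.03  1.33 -0.   -0.02]
```

Held height for lid 2 should be at about TCP 0.186, with the click at about 0.185 and the stop at about 0.1825.

```bash
python3 -m inch '[[1,[0.02,-0.01,0.067],0],[1,[0,0,0.067],0],[1,[0,0,0.067],0],[1,[0,0,0.067],0],[1,[0,0,0],0]]' | grep -E "eef|ft_f"
python3 -m inch '[[1,[0,0,0.067],0],[1,[0,0,0.067],0],[1,[0,0,0.067],0],[1,[0,0,0],0],[1,[0,0,0],0]]' | grep -E "eef|ft_f"
python3 -m inch '[[1,[0,0,0.067],0],[1,[0,0,0.067],0],[1,[0,0,0],0],[1,[0,0,0],0],[1,[0,0,0],0]]' | grep -E "eef|ft_f"
python3 -m inch '[[1,[0,0,0.067],0],[1,[0,0,0.067],0],[1,[0,0,0],0],[1,[0,0,0],0],[1,[0,0,0],0]]' | grep -E "eef|ft_f"
```

```text
eef_pos: [0.5, -0.2169, 0.2199]
ft_force: [-0.3, -0.4, -0.5]
eef_pos: [0.5001, -0.217, 0.2142]
ft_force: [-0.6, -0.1, 0.4]
eef_pos: [0.5001, -0.217, 0.2102]
ft_force: [0.2, 0.4, -0.0]
eef_pos: [0.5003, -0.2171, 0.2064]
ft_force: [0.0, -1.3, 3.1]
```

```bash
python3 -m inch '[[1,[0,0,0.067],0],[1,[0,0,0],0],[1,[0,0,0],0],[1,[0,0,0],0],[1,[0,0,0],0]]' | grep -E "eef|ft_f"
python3 -m inch '[[1,[0,0,0.067],0],[1,[0,0,0],0],[1,[0,0,0],0],[1,[0,0,0],0],[1,[0,0,0],0]]' | grep -E "eef|ft_f"
python3 -m inch '[[1,[0,0,0.067],0],[1,[0,0,0],0],[1,[0,0,0],0],[1,[0,0,0],0],[1,[0,0,0],0]]' | grep -E "eef|ft_f"
```

```text
eef_pos: [0.5002, -0.217, 0.2042]
ft_force: [-0.6, -0.3, 3.7]
eef_pos: [0.5002, -0.217, 0.2022]
ft_force: [-0.1, -0.3, 4.5]
eef_pos: [0.5002, -0.217, 0.2002]
ft_force: [0.9, -0.2, 5.2]
```

```bash
python3 -m inch '[[1,[0,0,0.067],0],[1,[0,0,0.067],0],[1,[0,0,0],0],[1,[0,0,0],0],[1,[0,0,0],0]]' | grep -E "eef|ft_f"
python3 -m inch '[[1,[0,0,0.067],0],[1,[0,0,0.067],0],[1,[0,0,0],0],[1,[0,0,0],0],[1,[0,0,0],0]]' | grep -E "eef|ft_f"
python3 -m inch '[[1,[0,0,0.067],0],[1,[0,0,0.067],0],[1,[0,0,0],0],[1,[0,0,0],0],[1,[0,0,0],0]]' | grep -E "eef|ft_f"
cat > br.py <<'E'
from h import *
im=arm.camera('side'); g=im[:,:,::-1].astype(float)
def cnt(g): return [int(((g[r:r+18,c:c+18,2]/(g[r:r+18,c:c+18,0]+8))>1.65).sum()) for r,c in((300,320),(296,284))]
print(cnt(g),'ref held/clicked',cnt(cv2.imread('pics/d1side.png').astype(float)))
go([.5002,-.217,.1836])
E
python3 br.py
```

```text
eef_pos: [0.5002, -0.217, 0.1963]
ft_force: [-0.2, 0.1, 5.5]
eef_pos: [0.5002, -0.217, 0.1924]
ft_force: [-0.6, 0.4, 6.3]
eef_pos: [0.5002, -0.217, 0.1884]
ft_force: [-0.6, 0.8, 7.4]
[13, 10] ref held/clicked [41, 57]
t 35.35 pos [ 0.5002 -0.217   0.1885] F [-1.   0.9  7.4] w 0.0527 grip 63.5 turn 0.002 units tool xyz [0.002 0.    0.162] q [-0.41  0.29 -0.05  1.23 -0.   -0.02]
```

```bash
python3 -m inch '[[1,[0,0,0.067],0],[1,[0,0,0],0],[1,[0,0,0],0],[1,[0,0,0],0],[1,[0,0,0],0]]' | grep -E "eef|ft_f"
python3 -m inch '[[1,[0,0,0.033],0],[1,[0,0,0],0],[1,[0,0,0],0],[1,[0,0,0],0],[1,[0,0,0],0]]' | grep -E "eef|ft_f"
python3 br.py
```

```text
eef_pos: [0.5003, -0.217, 0.1861]
ft_force: [0.4, -0.5, 4.7]
eef_pos: [0.5003, -0.217, 0.1856]
ft_force: [-0.0, -0.4, 8.5]
[41, 21] ref held/clicked [41, 57]
t 36.4 pos [ 0.5003 -0.217   0.1856] F [-1.3  0.8  9.3] w 0.0531 grip 63.6 turn 0.002 units tool xyz [ 0.002 -0.     0.066] q [-0.41  0.29 -0.06  1.22 -0.   -0.02]
```

```bash
python3 -m inch '[[1,[0,0,0.033],0],[1,[0,0,0],0],[1,[0,0,0],0],[1,[0,0,0],0],[1,[0,0,0],0]]' | grep -E "eef|ft_f"
python3 br.py
```

```text
eef_pos: [0.5002, -0.217, 0.1846]
ft_force: [-2.2, 2.0, 8.9]
[42, 21] ref held/clicked [41, 57]
t 36.95 pos [ 0.5002 -0.217   0.1846] F [-0.9  0.7  9.4] w 0.0535 grip 63.6 turn 0.002 units tool xyz [0.002 0.    0.034] q [-0.41  0.29 -0.06  1.22 -0.   -0.02]
```

```bash
python3 -c "
from h import *
im=arm.camera('side')[:,:,::-1]
f=lambda g:cv2.convertScaleAbs(cv2.resize(g[270:335,275:350],None,fx=5.3,fy=5.3,interpolation=cv2.INTER_CUBIC),alpha=1.5)
cv2.imwrite('pics/f2.png',np.hstack([f(im),f(cv2.imread('pics/d1side.png'))]))"
```

```text
(no output)
```

View pics/f2.png

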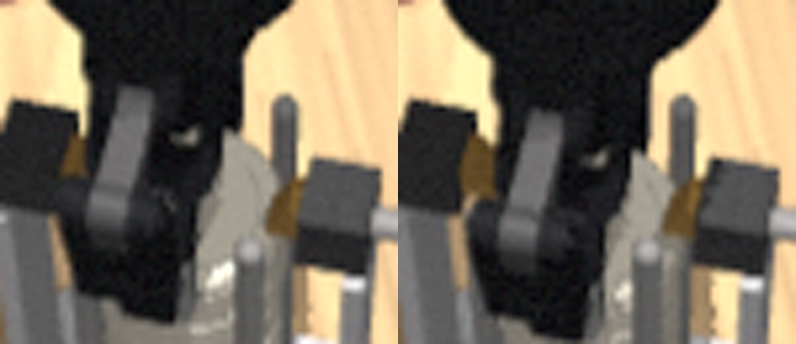

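The right catch (285,205) is back over the rim; the finger hides the left one. I'll press about 0.7 mm more, then ease up and feel for the catches.

```bash
python3 -m inch '[[1,[0,0,0.025],0],[1,[0,0,0],0],[1,[0,0,0],0],[1,[0,0,0],0],[1,[0,0,0],0]]' | grep -E "eef|ft_f|torque"
python3 -m inch '[[1,[0,0,-0.033],0],[1,[0,0,0],0],[1,[0,0,0],0],[1,[0,0,0],0],[1,[0,0,0],0]]' | grep -E "eef|ft_f"
python3 -m inch '[[1,[0,0,-0.033],0],[1,[0,0,0],0],[1,[0,0,0],0],[1,[0,0,0],0],[1,[0,0,0],0]]' | grep -E "eef|ft_f"
python3 -m inch '[[1,[0,0,-0.025],0],[1,[0,0,0],0],[1,[0,0,0],0],[1,[0,0,0],0],[1,[0,0,0],0]]' | grep -E "eef|ft_f"
python3 br.py; python3 -c "
from h import *
print(arm.observe()['wrist_torque'])"
```

```text
eef_pos: [0.5002, -0.217, 0.1839]
ft_force: [-2.2, 0.2, 9.6]
eef_pos: [0.5003, -0.217, 0.1849]
ft_force: [-1.1, 0.4, 9.8]
eef_pos: [0.5003, -0.217, 0.1858]
ft_force: [-0.8, 0.2, 9.5]
eef_pos: [0.5002, -0.217, 0.1861]
ft_force: [0.2, 0.8, 4.8]
[42, 19] ref held/clicked [41, 57]
t 39.05 pos [ 0.5003 -0.217   0.1861] F [0.2 0.1 5.1] w 0.0529 grip 63.3 turn 0.002 units tool xyz [ 0.002 -0.     0.083] q [-0.41  0.29 -0.06  1.22 -0.   -0.02]
[-0.01836512 -0.11750813 -0.03280477]
```

```bash
python3 -m inch '[[1,[0,0,-0.008],0],[1,[0,0,0],0],[1,[0,0,0],0],[1,[0,0,0],0],[1,[0,0,0],0]]'
python3 -m inch '[[1,[0,0,0.042],0],[1,[0,0,0],0],[1,[0,0,0],0],[1,[0,0,0],0],[1,[0,0,0],0]]'|grep -E "eef|ft_f"
python3 -c "
from h import *
s=arm.observe();print(s['eef_pos'],s['ft_force'],s['wrist_torque'])
for i in range(3):
    arm.camera('side');s=arm.observe();print(np.round(s['ft_force'],1),np.round(s['wrist_torque'],3))"
python3 -m inch '[[1,[0,0,-0.042],0],[1,[0,0,0],0],[1,[0,0,0],0],[1,[0,0,0],0],[1,[0,0,0],0]]'|grep -E "eef|ft_f"
python3 -c "
from h import *
for i in range(3):
    arm.camera('side');s=arm.observe();print(np.round(s['ft_force'],1),np.round(s['wrist_torque'],3))"
```

```text
t: 39.55
eef_pos: [0.5002, -0.217, 0.1861]
tool_rot: [[-0.924, 0.382, -0.0], [0.382, 0.924, -0.0], [0.0, -0.0, -1.0]]
ft_force: [1.9, -0.6, 1.7]
gripper_width: 0.0533
grip_force: 63.0
eef_pos: [0.5002, -0.217, 0.1858]
ft_force: [0.0, 0.0, 9.2]
[ 0.50023082 -0.21702072  0.18580357] [0.0396823  0.01999474 9.20386708] [0.05419307 0.05736263 0.01500614]
[-1.   0.2  8.6] [ 0.097  0.077 -0.012]
[-0.1 -1.   9.2] [ 0.046  0.097 -0.05 ]
[-0.3 -0.4  9.5] [0.    0.082 0.055]
eef_pos: [0.5002, -0.217, 0.1862]
ft_force: [1.6, 0.2, -0.1]
[ 2.7 -1.   1.3] [-0.243 -0.588  0.059]
[ 2.5 -0.5  0.1] [-0.273 -0.635 -0.022]
[ 3.6  0.  -0.9] [-0.208 -0.634 -0.086]
```

```bash
python3 -m inch '[[1,[0,0,0.02],0],[1,[0,0,0],0],[-1,[0,0,0],0],[-1,[0,0,0],0],[-1,[0,0,0],0]]' | grep -E "eef|ft_f|width"
python3 -m inch '[[-1,[0,0,0],0],[-1,[0,0,0],0],[-1,[0,0,-0.2],0],[-1,[0,0,-0.5],0],[-1,[0,0,-0.8],0]]' | grep -E "eef|ft_f|width"
python3 -m inch '[[-1,[0,0,-0.8],0],[-1,[0,0.3,-0.8],0],[-1,[0.1,0.8,-0.5],0],[-1,[0.2,0.9,0],0],[-1,[0.2,0.9,0],0]]' | grep -E "eef|ft_f|width"
python3 -m inch '[[-1,[0.2,0.9,0],0],[-1,[0.1,0.5,0],0],[-1,[0,0,0],0],[-1,[0,0,0],0],[-1,[0,0,0],0]]' | grep -E "eef|ft_f|width"
python3 br.py
python3 - <<'E'
from fit import *
import io,contextlib
im=arm.camera('side')[:,:,::-1].copy(); cv2.imwrite('pics/z.png',im)
np.set_printoptions(linewidth=200)
g=im.astype(float)
for nm in('side0','e2side','z'):
    g=cv2.imread('pics/%s.png'%nm).astype(float)
    for r0,c0 in((300,320),(296,284)):
        w=g[r0:r0+18,c0:c0+18]; print(nm);print((10*w[:,:,2]/(w[:,:,0]+8)).round().astype(int)[::3])
d=cv2.absdiff(cv2.imread('pics/e2side.png'),im).max(2)[280:330,290:330]; print(d.mean())
E
```

```text
eef_pos: [0.4996, -0.2168, 0.1854]
ft_force: [-0.1, -0.6, 0.9]
gripper_width: 0.0854
eef_pos: [0.4994, -0.2167, 0.2305]
ft_force: [1.0, -0.3, 0.0]
gripper_width: 0.0852
eef_pos: [0.5199, -0.1302, 0.2948]
ft_force: [0.3, -0.4, -0.8]
gripper_width: 0.0854
eef_pos: [0.5271, -0.0894, 0.2937]
ft_force: [-0.3, 0.0, 0.1]
gripper_width: 0.0856
[44, 73] ref held/clicked [41, 57]
t 42.9 pos [ 0.5271 -0.0895  0.2937] F [-1.  -0.4 -0.2] w 0.0857 grip 0.0 turn -0.008 units tool xyz [-0.799 -4.269  3.672] q [-0.17  0.24  0.15  1.48 -0.    0.22]
side0
[[10 10 10 10 10 11 10  9  9  9  9 14 14 12 10  9 10 10]
 [10 10 10 10 10 10 10 10  9 10 16 16 15 11  8  9  9  9]
 [10 10 10 10 10 10 10 12 18 20 21 20 12  9  8  9  9  9]
 [10  9 10 10 10 11 16 21 20 21 22 14  9  8  9  8  9  8]
 [10 10 10 10 10 12 19 21 18 19 17 10  8  8  8  8  8  8]
 [10 10 10  9 10 10 10 10 10 10 11  9  7  7  7  7  7  7]]
side0
[[ 9  9  8  8 19 21 22 17 15 14 14 14 13 10  9 10 10 10]
 [ 9  9  8 19 21 21 21 21 20 20 17 14 10 10 10 10 10 10]
 [ 8  8 12 19 20 21 20 21 20 20 21 11 10 10 10 10 10 10]
 [ 6  7  9 23 20 20 21 21 20 21 10 10
[... 831 characters left out ...]
0]]
z
[[10 10 10 10 10 10 10  9  9  9  9 14 14 13 10  9 10 10]
 [10 10 10 10 10 10 10 10  9 11 16 18 15 10  9  9  9  9]
 [10 10 10 10 10 10 10 12 19 20 20 21 12  9  9  9  9  9]
 [10 10 10 10 10 11 15 20 20 22 21 14  9  9  9  9  8  9]
 [10 10 10 10 10 12 22 21 20 21 18 10  9  8  9  9  9  9]
 [10 10 10 10 10 10 10 10 11 10 11  8  8  7  8  7  6  7]]
z
[[ 9  9  8  8 19 21 21 18 16 14 14 15 13 10 10  9 10 10]
 [ 9  8  9 19 22 21 21 22 20 21 16 13 10 10 10 10 10 10]
 [ 8  8 12 19 20 20 21 22 20 21 21 10 10 10 10 10 10 10]
 [ 7  8  9 18 19 21 20 21 21 20 11 10 10 10 10 10 10 10]
 [ 7  7  7 14 14 13 12 13 11 10 10 10 10 10 10 10 10 10]
 [13 14 14 12 10 10 10 10 10 10 10 10 10 10 10 10 10 10]]
18.262
```

Both catches look exactly as they did after the first lid, both lids are released, and the gripper is clear. Handing in.

```bash
python3 -c "
from plant import arm
print(arm.finish_job())"
```

```text
the job is handed in; nothing more can be done
None
```

Both loose white lids are pressed into the magazine and released one after the other, and both catches are back over the rim in the final side view. The job is handed in at about 43 s; no verdict came back.

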